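Third hand: hold the matching drawer handle for screwing on

TASK

Of the three bar handles lying on the worktop, pick up the one whose two feet match the two steel screw collars on the white drawer front, and press it level, with both feet square on the collars, with a steady push of about 10 N (anything from 6 to 14 N will do, and never more than 20 N), so that I can drive the screws in from behind. Finish while still gripping it and pressing it there; do not let go. Leave everything else where it lies.

Things in the scene. Friction and masses are not known exactly. Their poses are not given: they have to be found in the camera images.
- handle_short: loose aluminium bar handle lying on the worktop, feet 96 mm apart centre to centre, 110 mm long overall. Flat bar 12 mm thick (its x), 24 mm high (its z) along its y; two feet 14 mm wide reach out towards its +x, their end faces 38 mm from the middle of the bar. Origin: underside of the middle of the bar; z up
- handle_middle: loose aluminium bar handle lying on the worktop, feet 128 mm apart centre to centre, 142 mm long overall; 0.12 to 0.19 kg. Flat bar 12 mm thick (its x), 24 mm high (its z) along its y; two feet 14 mm wide reach out towards its +x, their end faces 38 mm from the middle of the bar. Origin: underside of the middle of the bar; z up
- handle_long: loose aluminium bar handle lying on the worktop, feet 160 mm apart centre to centre, 174 mm long overall. Flat bar 12 mm thick (its x), 24 mm high (its z) along its y; two feet 14 mm wide reach out towards its +x, their end faces 38 mm from the middle of the bar. Origin: underside of the middle of the bar; z up
- handle_middle_feet (a point): on the 128 mm handle: the point midway between the centres of its two foot ends, 38 mm from the middle of the bar along the handle's +x, 12 mm above its underside; axes as the handle's
- drawer_front: white laminate drawer front, 260 mm wide (its y), 18 mm thick, top edge 130 mm above the worktop, upright in a low grey sprung stand. Its front looks to its own -x and carries two steel collars; z up. It slides back on springs (see sprung_slide) and swivels up to 0.12 rad (2 N m/rad) about its upright middle line, so it settles onto both feet. Origin below seat_mid, at worktop height
- seat_mid (a point): on the drawer front: the point midway between the two screw collars, in the plane of their faces, 95 mm above the worktop and 35 mm below the drawer front's top edge; axes as the drawer front's, so +x is the way to press
- collar_l: round steel screw collar 28 mm across, 3 mm proud of the drawer front, with a wide adjusting hole; 64 mm from seat_mid towards the drawer front's +y. Origin: centre of its face
- collar_r: the same, 64 mm towards the drawer front's -y (the two collars are 128 mm apart)
- sprung_slide (a joint): how far the drawer front has been pushed straight back along its +x on its springs, m: 0 at rest, 0.030 at most; it gives 1.25 mm for each newton (800 N per metre)
- screwdriver: screwdriver lying among the handles, 170 mm long; bystander
- screw_tray: small grey tray with screws, 85 x 65 x 24 mm; bystander
- detergent: white bottle, 90 mm across, 230 mm tall; bystander
- mug: white mug, 80 mm across, 90 mm tall; bystander
- jar: small pale jar with a lid, 70 mm across, 100 mm tall; bystander
- tape_roll: flat roll, 90 mm across, 25 mm tall; bystander
Things that resemble listed ones, but are neither listed nor needed, are in the scene too. Leave any blue or brown look-alike of the handle_middle alone.

How it is judged:
By the outcome, as a careful person would: the job done as asked, in the order asked, and still so for the second after the job is handed in, while the arm keeps its last pose, push and grip.
It also fails if it takes over 45 s, if anything falls off the work surface, if the arm or the gripper's body presses on something with over 40 N, if the wrist force passes 120 N, or if a joint passes its speed limit or range.

ROBOT

A 6-joint arm with a two-finger parallel gripper is mounted at the origin on the work surface. World frame = base frame: x ahead of the robot, y to its left, z up, the work surface at z = 0. Lengths are in mm, angles in rad, forces in N, time in s.
With the tool pointing down it reaches from about 275 to 750 mm from the base axis. Payload 10.2 kg.
Tool frame: the origin (TCP) lies on the centre line of the jaws, within the pads' length; the fingertips stand 19 mm ahead of it and the grasp point (between the pads) is the TCP; z points along the fingers, y is the line along which they close (so a half turn about z gives the same grasp; the last joint's range is limited). The gripper opens to 85 mm and grips with 20 to 120 N. Pads are 22 mm wide; open, the fingers measure 114 mm over their backs; the gripper's body (76 mm by 85 mm) begins 54 mm behind the grasp point. The pads swing forward as they close: fully open they stand 13 mm farther back than shut.
Start: joints at [0.995, 0.313, 1.498, -0, 1.331, -0.223], TCP at [181.414, 492.666, 250.294] pointing down, gripper open.
Joint ranges: [-2.94, 2.94], [-0.97, 2.17], [0.19, 2.56], [-1.23, 4.37], [0.02, 3.11], [-2.88, 2.88]. Speed limits (rad/s): [2.39, 2.39, 3.01, 3.14, 3.14, 3.14].

INTERFACE

Orientations are given as a unit quaternion [w, x, y, z].
In Python, from rig import sense, capture, finish_job, regions_of, mark_of gives the robot as it stands.
- The arm moves only by the tool jog_arm, never from a script. Its argument "series" is text: rows parted by semicolons, each of 7 numbers parted by spaces: the shift along the tool's x, y, z in units of 0.4 m (1.0 is 0.4 m), then the turn, a rotation vector about the tool's x, y, z in units of pi/2 rad (1.0 is pi/2 rad), then the opening, from -1 (shut) to 1 (fully open). A call has 1 to 20 rows; each row is the pose to reach, as a shift and turn from the pose commanded when the call began, along the tool's axes at that moment; what a row does not reach only later rows make up. A row lasts 1/8 s, in which the tool goes at most 62.5 mm and 10.7 degrees, less where a joint would pass 70% of its speed; a pose out of reach is approached as far as the arm can. A call with a number of a shift or a turn outside -1 to 1 is refused whole. A call with a gripper value outside its range is refused whole. The fingers move at their own pace and stop on an object; "grip_force" is the grip in N (left out, the last holds). Time passes only in rows, so rows that repeat a pose let the fingers close. It gives the time, the measured TCP pose, the force, the opening and the grip force at its end, in the units of the state.
- sense(): the state, without advancing time (a new reading comes with each control period).
- capture(name): name is "side" or "top" or "wrist"; returns a dict with "img" (480x640x3 uint8, red, green, blue), "intrinsics" (3x3 intrinsics, pixels), "R" (3x3) and "t" (3): a world point X has camera coordinates R X + t. Camera axes: x right, y down, z forward; pixel columns grow to the right and rows downward; lengths in mm; the calibration is good to about 2 mm. A picture is of the moment at which its call begins. There is no depth.
- finish_job(): hands the job in; it is judged then, once.
Trained networks look in a picture, given as the dict that the camera call returned (one of the last four; its "shot" number tells which), for a name from the list of things; names that differ only in an ending like _2 or _b are one class to them, and where a whole thing is asked for, a point or a joint stands for the part that bears it (a point fixed in the world has none). Each returns a list of dicts, best first, with "confidence" (0 to 1); they miss things now and then, are a little off and sometimes report something else, mostly with a low value. They report only what shows in the picture. A call takes as long as a camera call. They do not tell look-alikes from the thing itself.
- regions_of(label, picture): "region" (480x640 bool, what is visible of it) and "point" ([row, column] in pixels, amid what is visible of it).
- mark_of(label, picture): "point" ([row, column] in pixels: a listed point, or the origin of a listed thing).
The state is a dict: "time_s": time; "joints": joint angles; "dq": joint speeds; "tau": joint torques, N m; "eef_pos": TCP position; "ee_rot": TCP orientation; "force": force on the tool from outside, world axes, zero at the start; "wrist_torque": the same for the moment, N m; "grip_width": opening from 0.0 (shut) to 1.0 (fully open); "grip_force": force on a finger pad.
Only numpy, scipy, OpenCV 4.12 (cv2) and the standard library are available. Lean on these libraries where they do the work, as an engineer would, in place of code of your own. Each camera call takes 0.05 s, during which the arm holds its last target. There are 200 camera calls.

## Working session

There is one attempt and no reset: what is moved stays moved. The work goes in short steps, Python scripts to look and compute and a tool call to move; the robot and the scene stay as the last step left them, time stands still between calls to the robot, and variables do not carry over. Pictures are saved under pics/ and viewed, at most 10 in all, crops included, and the job is handed in when it is done.

Besides the shell and the picture viewer there is one more tool, called as name(argument=value, ...) on one line, values as JSON. jog_arm: Moves the arm, as the interface text tells. Shifts and turns lie within -1 to 1; 1 stands for 0.4 m of shift or pi/2 rad of turn. Its arguments: {"type":"object","properties":{"series":{"type":"string"},"grip_force":{"type":"number"}},"required":["series"]}

```bash
mkdir -p pics; ls
cat > h.py <<'E'
import numpy as np, cv2
from rig import *
def save(n,im): cv2.imwrite('pics/'+n+'.png',im[:,:,::-1])
def proj(P,X):
    c=P['R']@np.asarray(X,float).reshape(-1,3).T+np.array(P['t']).reshape(3,1); p=np.array(P['intrinsics'])@c; return (p[:2]/p[2]).T
def onplane(P,rc,z):
    R=np.array(P['R']);t=np.array(P['t']).ravel()
    d=R.T@np.linalg.inv(P['intrinsics'])@np.array([rc[1],rc[0],1.]); c=-R.T@t
    return c+d*(z-c[2])/d[2]
E
python3 - <<'E'
from h import *
s=sense();print({k:np.round(v,3) for k,v in s.items()})
ims=[]
for n in('top','side'):
    P=capture(n); ims.append(P['img']); save(n+'0',P['img'])
    print(n,np.round(-np.array(P['R']).T@np.array(P['t']).ravel()))
    for l in('handle_middle','handle_middle_feet','seat_mid','collar_l','collar_r','drawer_front'):
        for m in mark_of(l,P)[:4]:
            z={'handle_middle_feet':12,'seat_mid':95,'collar_l':95,'collar_r':95}.get(l,0)
            print(l,round(m['confidence'],2),np.round(m['point'],1),np.round(onplane(P,m['point'],z),1))
E
```

```text
pics
{'time_s': np.float64(0.0), 'joints': array([ 0.995,  0.313,  1.498,  0.   ,  1.331, -0.223]), 'dq': array([ 0.001,  0.001, -0.   , -0.002,  0.001, -0.001]), 'tau': array([-0.0000e+00, -4.1225e+01, -2.5974e+01, -0.0000e+00,  4.0000e-03,
        0.0000e+00]), 'eef_pos': array([181.277, 492.466, 249.731]), 'ee_rot': array([-0.   ,  0.175,  0.984, -0.001]), 'force': array([-0.172, -0.701, -0.064]), 'wrist_torque': array([ 0.007, -0.045, -0.004]), 'grip_force': np.float64(0.0), 'grip_width': np.float64(0.998)}
top [ 343.  -87. 1233.]
handle_middle 0.96 [360.4 370.1] [ 294.1 -194.4    0. ]
handle_middle 0.88 [225.9 300.6] [631.2 -23.2   0. ]
handle_middle 0.64 [159.6 411.3] [ 809.2 -314.     0. ]
handle_middle_feet 0.86 [374.6 367.1] [ 261.5 -185.5   12. ]
handle_middle_feet 0.73 [174.1 406.9] [ 765.1 -298.9   12. ]
handle_middle_feet 0.6 [239.3 306.7] [593.6 -39.5  12. ]
seat_mid 0.84 [231.3 192.2] [597. 228.  95.]
seat_mid 0.38 [224.1 348.1] [ 612.9 -140.7   95. ]
drawer_front 0.58 [244.9 201.2] [582.6 229.7   0. ]
side [346. 771. 964.]
handle_middle 0.81 [196.3 233.3] [ 806.9 -306.1    0. ]
handle_middle 0.67 [294.5 264. ] [634.4 -14.1   0. ]
handle_middle 0.57 [264.  430.3] [ 301.1 -195.5    0. ]
handle_middle_feet 0.78 [198.7 248.4] [ 761.8 -293.6   12. ]
handle_middle_feet 0.64 [268.4 448.7] [ 261.2 -180.4   12. ]
handle_middle_feet 0.44 [214.9 300.3] [ 621.7 -268.    12. ]
collar_l 0.58 [394.8 262.1] [543.7 273.   95. ]
collar_l 0.36 [339.5 230.1] [633.1 180.2  95. ]
collar_r 0.58 [394.8 262.1] [543.7 273.   95. ]
collar_r 0.36 [339.5 230.1] [633.1 180.2  95. ]
drawer_front 0.8 [393.6 245.9] [594.9 223.8   0. ]
```

View pics/top0.png

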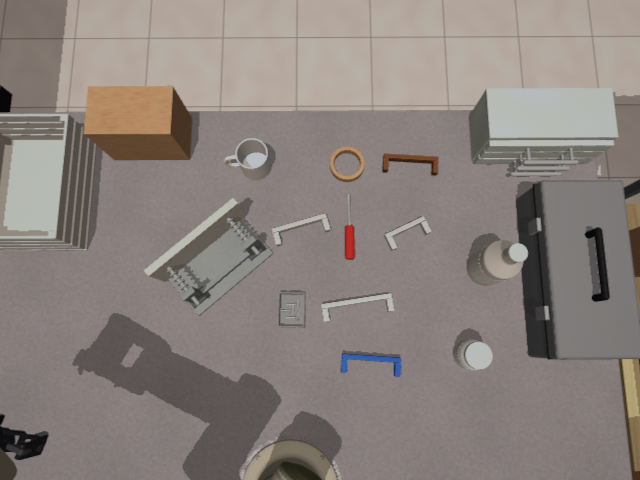

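View pics/side0.png

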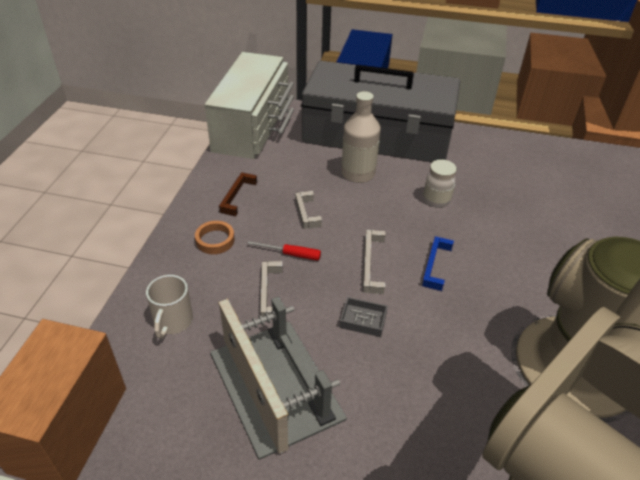

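The top view shows the aluminium handles at px (300,226), (360,303) and (408,232), about 133, 172 and 110 mm long, so the middle one is at (300,226). The drawer's springs are on the robot's side, so the collars face away from the robot (+x,+y). The press direction is therefore back towards −x,−y.

```bash
cat >> h.py <<'E'
from scipy.spatial.transform import Rotation as Ro
def tool():
    s=sense(); q=s['ee_rot']; return np.array(s['eef_pos']),Ro.from_quat([q[1],q[2],q[3],q[0]])
def jog(p,a):  # TCP goal, tool pointing down, tool y at world angle a deg
    p0,R0=tool(); a=np.radians(a); y=np.array([np.cos(a),np.sin(a),0]);z=np.array([0,0,-1.]);G=Ro.from_matrix(np.c_[np.cross(y,z),y,z])
    print('shift',np.round(R0.inv().apply(np.array(p)-p0)/400,4),'turn',np.round((R0.inv()*G).as_rotvec()/(np.pi/2),4))
def fit(P,mask,z):
    r,c=np.nonzero(mask); pts=np.array([onplane(P,(a,b),z)[:2] for a,b in zip(r,c)],np.float32)
    return cv2.minAreaRect(pts),pts
E
python3 - <<'E'
from h import *
P=capture('top')
for g in regions_of('handle_middle',P)[:5]:
    (c,sz,an),pts=fit(P,g['region'],24); print(round(g['confidence'],2),np.round(g['point']),np.round(c,1),np.round(sz,1),round(an,1))
for g in regions_of('drawer_front',P)[:3]:
    (c,sz,an),pts=fit(P,g['region'],130); print('D',round(g['confidence'],2),np.round(c,1),np.round(sz,1),round(an,1),len(pts))
jog([620,-30,250],15.7)
E
```

```text
0.77 [226. 298.] [617.6 -25.8] [ 49.2 142.2] 16.1
0.72 [157. 412.] [ 788.1 -306.8] [143.   51.5] 86.1
D 0.79 [565.7 208.1] [ 53.5 260. ] 40.8 2416
shift [-1.4804e+00 -8.4730e-01  8.0000e-04] turn [0.    0.    0.601]
```

jog_arm(series="-0.74 -0.42 0 0 0 0.3 1;-0.74 -0.42 0 0 0 0.3 1;-0.74 -0.42 0 0 0 0.3 1;-0.74 -0.42 0 0 0 0.3 1;-0.74 -0.42 0 0 0 0.3 1;-0.74 -0.42 0 0 0 0.3 1;-0.74 -0.42 0 0 0 0.3 1")

```text
time_s: 1.72
eef_pos: [402.0, 231.6, 250.2]
ee_rot: [-0.0, 0.402, 0.916, -0.0]
force: [-0.8, 0.6, 0.4]
grip_width: 0.998
grip_force: 0.0
```

```bash
python3 -c "
from h import *
jog([600,-30,250],15.7)"
```

```text
shift [-8.164e-01 -7.840e-02  5.000e-04] turn [-1.00e-04  0.00e+00  2.99e-01]
```

jog_arm(series="-0.82 -0.08 0 0 0 0.3 1;-0.82 -0.08 0 0 0 0.3 1;-0.82 -0.08 0 0 0 0.3 1;-0.82 -0.08 0 0 0 0.3 1;-0.82 -0.08 0 0 0 0.3 1;-0.82 -0.08 0 0 0 0.3 1;-0.82 -0.08 0 0 0 0.3 1;-0.82 -0.08 0 0 0 0.3 1")

```text
time_s: 2.72
eef_pos: [600.0, -28.1, 250.5]
ee_rot: [-0.0, 0.603, 0.798, 0.0]
force: [0.4, 0.6, 0.3]
grip_width: 0.996
grip_force: 0.0
```

Run:
```python
from h import *
P=capture('wrist');save('w1',P['img'])
print(np.round(-np.array(P['R']).T@np.array(P['t']).ravel()),np.round(tool()[0],1),np.round(P['R'],2).tolist())
for g in regions_of('handle_middle',P)[:3]:
    (c,sz,an),pts=fit(P,g['region'],24); print(round(g['confidence'],2),np.round(g['point']),np.round(c,1),np.round(sz,1),round(an,1))
for l,z in(('handle_middle',0),('handle_middle_feet',12)):
    for m in mark_of(l,P)[:3]:print(l,round(m['confidence'],2),np.round(m['point'],1),np.round(onplane(P,m['point'],z),1))
```

```text
[582.  37. 372.] [600.  -28.1 250.6] [[0.96, 0.27, -0.0], [0.26, -0.93, 0.26], [0.07, -0.25, -0.97]]
0.56 [254.   7.] [ 317.7 -180.9] [ 26.5 142.7] 3.0
handle_middle 0.77 [271.7  12.5] [ 298.2 -189.6    0. ]
handle_middle 0.75 [207.9 356.2] [633.8 -21.3   0. ]
```

View pics/w1.png

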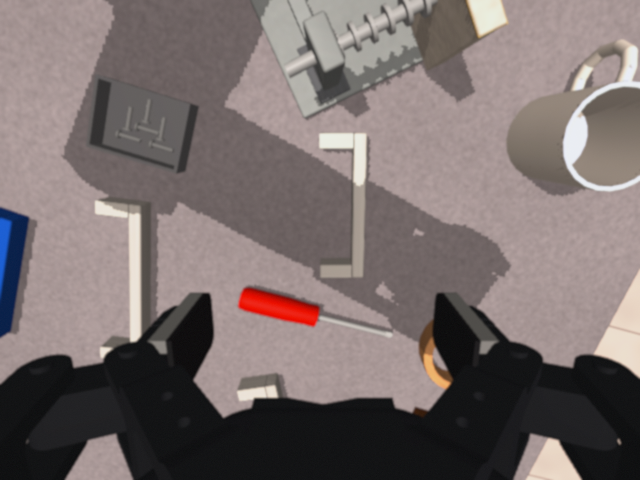

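The wrist view shows the middle handle with its bar at columns 353–367 and rows 133–278, and its feet pointing left to column 320. I'll compute its pose from the corners.

Run:
```python
from h import *
P=capture('wrist')
o1,o2=[onplane(P,p,24)[:2] for p in((133,367),(277,363))]
f1,f2=[onplane(P,p,24)[:2] for p in((134,319),(278,320))]
print(o1,o2,f1,f2,np.linalg.norm(o1-o2),np.linalg.norm(f1-f2),np.linalg.norm(o1-f1),np.linalg.norm(o2-f2))
v=o1-o2; print('bar dir',np.degrees(np.arctan2(v[1],v[0]))); v2=f1-f2; print(np.degrees(np.arctan2(v2[1],v2[0])))
m=(o1+o2)/2; fm=(f1+f2)/2; d=(fm-m)/np.linalg.norm(fm-m); print('x dir',d,np.degrees(np.arctan2(d[1],d[0])),'bar centre',m+6*d, fm-38*d)
# refine via threshold
im=cv2.cvtColor(cv2.resize(P['img'][120:290,300:390],None,fx=5,fy=5,interpolation=cv2.INTER_CUBIC),cv2.COLOR_RGB2BGR)
cv2.imwrite('pics/crop1.png',cv2.resize(im,(318,600)))
```

```text
[619.67434001  50.50068256] [658.43062293 -84.33772646] [577.78878052  37.66922179] [616.85379945 -97.30388871] 140.2977049403861 140.51269075634903 43.80692273187232 43.55173491365183
bar dir 106.03611274944765
106.14193203986098
x dir [-0.95540213 -0.29530793] -162.82399662861113 bar centre [633.32006871 -18.69036955] [633.6265708  -18.59563196]
```

View pics/crop1.png

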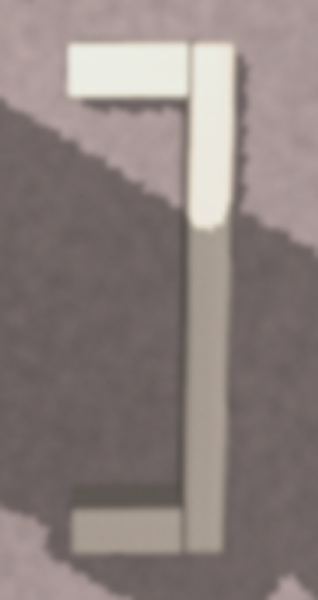

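```bash
python3 -c "
from h import *
jog([633.3,-19.4,22.5],16.1)"
```

```text
shift [5.000e-04 8.590e-02 5.703e-01] turn [ 0.0002  0.0001 -0.0029]
```

jog_arm(series="0.0005 0.086 0.12 0 0 -0.003 0.2;0.0005 0.086 0.24 0 0 -0.003 0.2;0.0005 0.086 0.36 0 0 -0.003 0.2;0.0005 0.086 0.45 0 0 -0.003 0.2;0.0005 0.086 0.50 0 0 -0.003 0.2;0.0005 0.086 0.54 0 0 -0.003 0.2;0.0005 0.086 0.56 0 0 -0.003 0.2;0.0005 0.086 0.57 0 0 -0.003 0.2;0.0005 0.086 0.57 0 0 -0.003 0.2", grip_force=60)

```text
time_s: 4.1
eef_pos: [633.8, -20.2, 22.8]
ee_rot: [0.0, 0.601, 0.799, 0.0]
force: [-0.0, -0.2, -0.5]
grip_width: 0.598
grip_force: 0.0
```

Run:
```python
from h import *
s=sense();print(s['eef_pos'],s['grip_width'],s['force'])
P=capture('wrist');save('w2',P['img'])
```

```text
[633.7716618  -20.22307952  22.79466867] 0.5983207005896914 [-0.01696678 -0.1607047  -0.50988668]
```

View pics/w2.png

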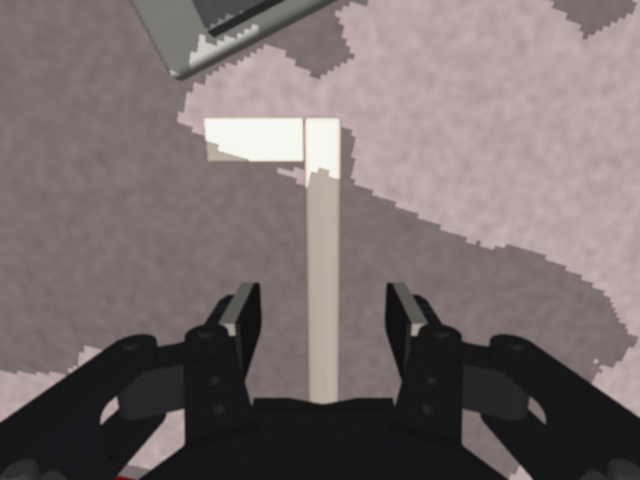

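The bar is centred between the fingers, running down columns 306–340. I'll close on it.

jog_arm(series="0 0 0 0 0 0 -1;0 0 0 0 0 0 -1;0 0 0 0 0 0 -1;0 0 0 0 0 0 -1;0 0 0 0 0 0 -1;0 0 0 0 0 0 -1;0 0 0 0 0 0 -1;0 0 0 0 0 0 -1", grip_force=90)

```text
time_s: 5.15
eef_pos: [633.8, -20.2, 22.9]
ee_rot: [0.0, 0.601, 0.799, 0.0]
force: [-2.0, 1.4, 5.5]
grip_width: 0.114
grip_force: 88.9
```

Run:
```python
from h import *
s=sense();print(s['eef_pos'],s['grip_width'],s['force'],s['grip_force'])
P=capture('wrist');save('w3',P['img'][80:240,180:380]);p0,R0=tool()
# handle corners seen: upper edge
for z in(24,):
  for rc in((118,340),(118,205),(118,304)): 
    X=onplane(P,rc,z); print(rc,X, R0.inv().apply(X-p0))
```

```text
[633.76574361 -20.17884696  22.87083486] 0.11401737389525989 [-1.97916179  1.35687935  5.51140744] 88.93610715866089
(118, 340) [618.94648142  51.51496811  24.        ] [73.01045249  5.57912175 -1.12606806]
(118, 205) [578.38812597  39.81713644  24.        ] [ 72.98825826 -36.63246252  -1.1595869 ]
(118, 304) [608.13153699  48.39572429  24.        ] [73.00453436 -5.67665855 -1.13500591]
```

jog_arm(series="0 0 -0.05 0 0 0 -1;0 0 -0.15 0 0 0 -1;0 0 -0.30 0 0 0 -1;0 0 -0.44 0 0 0 -1;0 0 -0.44 0 0 0 -1")

```text
time_s: 5.82
eef_pos: [635.0, -20.4, 204.2]
ee_rot: [0.004, 0.601, 0.799, 0.002]
force: [-0.0, -0.3, -1.1]
grip_width: 0.117
grip_force: 88.2
```

```bash
python3 -c "
from h import *
s=sense();print(s['force'],s['grip_width'],s['eef_pos'])
jog([655,285,198],40.8)"
```

```text
[-0.01471225 -0.2912899  -1.05256248] 0.11667375943151337 [634.97837423 -20.40375729 204.19335509]
shift [0.7199 0.2593 0.0143] turn [ 0.0047  0.0041 -0.2748]
```

jog_arm(series="0.12 0.05 0 0 0 -0.05 -1;0.25 0.10 0 0 0 -0.1 -1;0.38 0.15 0 0 0 -0.15 -1;0.5 0.2 0 0 0 -0.2 -1;0.62 0.24 0 0 0 -0.25 -1;0.72 0.26 0 0 0 -0.275 -1;0.72 0.26 0 0 0 -0.275 -1;0.72 0.26 0 0 0 -0.275 -1;0.72 0.26 0 0 0 -0.275 -1")

```text
time_s: 6.95
eef_pos: [654.0, 284.1, 198.2]
ee_rot: [-0.0, 0.417, 0.909, -0.0]
force: [0.6, -0.3, -2.5]
grip_width: 0.116
grip_force: 88.2
```

Run:
```python
from h import *
print(sense()['force'])
P=capture('wrist');save('w4',P['img']);print(np.round(-np.array(P['R']).T@np.array(P['t']).ravel()),np.round(tool()[0],1))
for l in('seat_mid','collar_l','collar_r','handle_middle_feet'):
    for m in mark_of(l,P)[:3]:print(l,round(m['confidence'],2),np.round(m['point'],1),np.round(onplane(P,m['point'],95),1))
```

```text
[ 0.62404326 -0.27262234 -2.50964062]
[611. 335. 320.] [654.  284.2 198.3]
seat_mid 0.87 [239.1 186.2] [585.6 231.2  95. ]
collar_l 0.88 [331.5 196.6] [628.9 182.1  95. ]
collar_l 0.75 [138.  179.7] [546.8 279.7  95. ]
collar_r 0.88 [331.5 196.6] [628.9 182.1  95. ]
collar_r 0.75 [138.  179.7] [546.8 279.7  95. ]
```

View pics/w4.png

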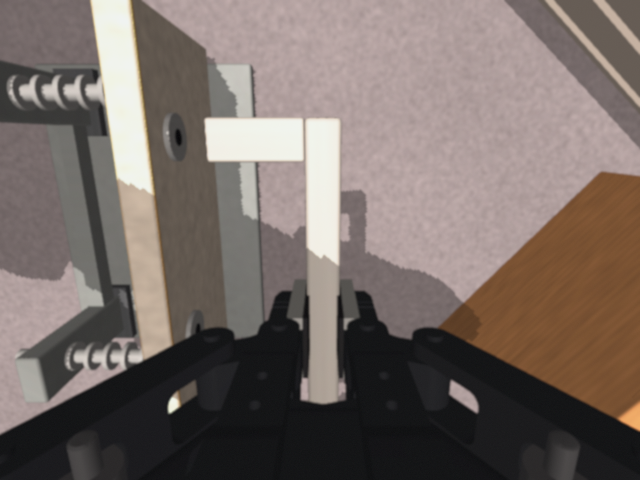

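The wrist view shows both collars, at px (174,137) and (196,331). They measure 127.5 mm apart, which matches the 128 mm given. The handle is held straight, with its near foot at rows 118–161. I'll refine the board's yaw from its top front edge.

Run:
```python
from h import *
P=capture('wrist');b=P['img'].astype(float).sum(2)
b=cv2.GaussianBlur(b,(0,0),1)
pts=[]
for r in range(5,330,5):
    c0=133+ (r)*0.107
    w=np.arange(int(c0)-12,int(c0)+13); g=b[r,w+1]-b[r,w-1]; k=w[g.argmin()]
    pts.append((r,k))
pts=np.array(pts); A=np.polyfit(pts[:,0],pts[:,1],1); res=pts[:,1]-np.polyval(A,pts[:,0]); ok=abs(res)<3; A=np.polyfit(pts[ok,0],pts[ok,1],1); print(A,ok.sum(),len(ok))
a,c=[onplane(P,(r,np.polyval(A,r)),130)[:2] for r in(5,325)]
v=c-a; n=np.array([-v[1],v[0]])/np.linalg.norm(v); print('n',n,np.degrees(np.arctan2(n[1],n[0])))
m=np.array([587.5,231.]); print('seat minus edge along n', n@(m-a))
s=sense();p0,R0=tool();print('handle yaw now',np.degrees(np.arctan2(*R0.apply([0,1,0])[[1,0]])))
```

```text
[1.19160839e-01 1.29446154e+02] 65 65
n [0.7586721  0.65147267] 40.652727035259865
seat minus edge along n 2.5204222448372353
handle yaw now 40.77512164970978
```

```bash
python3 -c "
from h import *
jog([640.6,274.0,105.5],40.7)"
```

```text
shift [ 0.0009 -0.0431  0.2321] turn [0.     0.     0.0008]
```

jog_arm(series="0.001 -0.03 0.06 0 0 0 -1;0.001 -0.043 0.14 0 0 0 -1;0.001 -0.043 0.2 0 0 0 -1;0.001 -0.043 0.232 0 0 0 -1;0.001 -0.043 0.232 0 0 0 -1;0.001 -0.043 0.232 0 0 0 -1;0.001 -0.043 0.232 0 0 0 -1", grip_force=110)

```text
time_s: 8.12
eef_pos: [640.9, 274.6, 106.6]
ee_rot: [0.001, 0.416, 0.909, 0.001]
force: [-0.3, -0.4, -1.8]
grip_width: 0.11
grip_force: 111.2
```

Run:
```python
from h import *
s=sense();print(s['force'],s['wrist_torque'],s['grip_force'])
P=capture('wrist');save('w5',P['img']);p0,R0=tool();print(p0)
Q=[]
for l in('seat_mid','collar_l','handle_middle_feet'):
    for m in mark_of(l,P)[:3]:
        X=onplane(P,m['point'],95);print(l,round(m['confidence'],2),np.round(m['point'],1),np.round(X,1),np.round(R0.inv().apply(X-p0),1))
jog([617.8,254.5,105.5],40.7)
```

```text
[-0.28470593 -0.4429359  -1.80481854] [-0.02459009 -0.02134885  0.05324612] 111.23577117919922
[640.8120461  274.51511374 106.3551689 ]
seat_mid 0.68 [302.8 148. ] [586.7 232.8  95. ] [  3.8 -68.3  11.3]
collar_l 0.75 [139.5 126.6] [546.1 280.1  95. ] [ 66.2 -68.   11.2]
shift [-0.0005 -0.0758  0.0008] turn [0.0003 0.0001 0.0012]
```

View pics/w5.png

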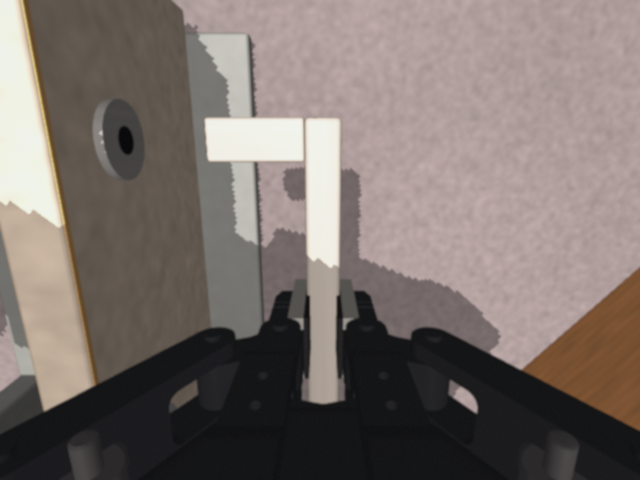

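The near foot (centre row 139.5) lines up with collar l (row 139.5), with a gap of about 31 mm. I'll approach slowly and press.

jog_arm(series="-0.0005 -0.02 0.001 0 0 0.001 -1;-0.0005 -0.04 0.001 0 0 0.001 -1;-0.0005 -0.055 0.001 0 0 0.001 -1;-0.0005 -0.065 0.001 0 0 0.001 -1;-0.0005 -0.072 0.001 0 0 0.001 -1;-0.0005 -0.077 0.001 0 0 0.001 -1;-0.0005 -0.082 0.001 0 0 0.001 -1;-0.0005 -0.086 0.001 0 0 0.001 -1;-0.0005 -0.09 0.001 0 0 0.001 -1;-0.0005 -0.09 0.001 0 0 0.001 -1;-0.0005 -0.09 0.001 0 0 0.001 -1;-0.0005 -0.09 0.001 0 0 0.001 -1")

```text
time_s: 9.82
eef_pos: [613.5, 250.8, 105.1]
ee_rot: [0.0, 0.417, 0.909, 0.0]
force: [1.7, 2.6, -2.4]
grip_width: 0.11
grip_force: 111.3
```

Run:
```python
from h import *
s=sense();p0,R0=tool();print(s['force'],R0.inv().apply(s['force']),R0.inv().apply(s['wrist_torque']),p0,R0.as_matrix().round(4)[:,2])
```

```text
[ 1.67911802  2.58351235 -2.40109897] [0.86291078 2.95737254 2.40178731] [-0.63081297  0.00861146 -0.0062482 ] [613.47080427 250.82731726 105.10417667] [ 2.e-04  1.e-04 -1.e+00]
```

jog_arm(series="0 -0.004 0 0 0 0 -1;0 -0.008 0 0 0 0 -1;0 -0.012 0 0 0 0 -1;0 -0.016 0 0 0 0 -1;0 -0.02 0 0 0 0 -1;0 -0.022 0 0 0 0 -1;0 -0.022 0 0 0 0 -1;0 -0.022 0 0 0 0 -1;0 -0.022 0 0 0 0 -1;0 -0.022 0 0 0 0 -1")

```text
time_s: 11.08
eef_pos: [607.4, 245.6, 105.3]
ee_rot: [0.001, 0.417, 0.909, 0.001]
force: [6.8, 6.2, -3.7]
grip_width: 0.114
grip_force: 110.9
```

Run:
```python
from h import *
p0,R0=tool()
for i in range(3):
    P=capture('wrist');s=sense();print(R0.inv().apply(s['force']),R0.inv().apply(s['wrist_torque']))
save('w6',P['img']); print(p0,s['ee_rot'],s['grip_force'])
for m in mark_of('collar_l',P)[:3]:
        X=onplane(P,m['point'],95);print(round(m['confidence'],2),np.round(m['point'],1),np.round(R0.inv().apply(X-p0),1))
```

```text
[-0.47339937  9.68431107  4.52426541] [-1.58225057  0.01445398 -0.04104663]
[-0.63744379  9.84846986  5.33912624] [-1.63070002 -0.00926649  0.00666596]
[-0.91372483  9.40611662  4.81752199] [-1.63430154 -0.03926543 -0.02385977]
[607.39664411 245.57757237 105.26105512] [8.72551123e-04 4.16956955e-01 9.08925008e-01 1.21061763e-03] 110.943603515625
0.92 [139.1 218.4] [ 66.4 -35.6  10.1]
```

View pics/w6.png

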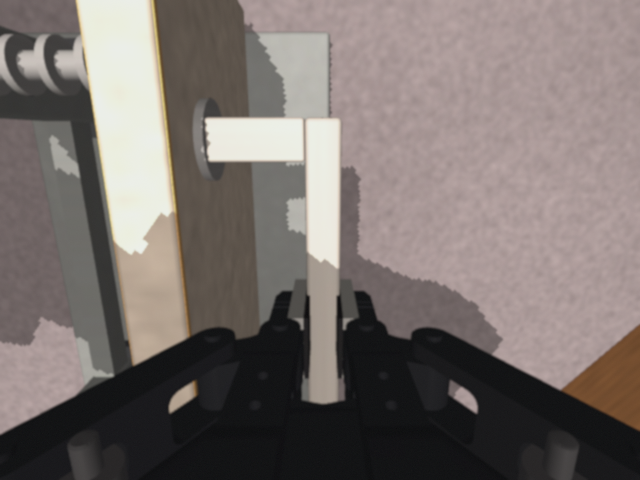

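The foot is on collar l at px (208,139). The push is a steady 9.6 N with almost no yaw moment, so both feet share the load, and the tool is level. I'll hand in.

```bash
python3 -c "
from rig import *
print(finish_job())"
```

```text
the job is handed in; nothing more can be done
None
```

The 128 mm handle is gripped and held level against both collars with a steady push of about 9.6 N, and the job is handed in. I saw the left foot on its collar in the camera; the right foot was hidden by the gripper, so its seating is inferred from the near-zero twist at the wrist.

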